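# Strip the spent roll from the label-roll holder

## Robot

A 7-joint arm with a two-finger parallel gripper is mounted at the origin on a cart in front of the work surface, level with it; the furniture and walls round the work are solid. World frame = base frame: x ahead of the robot, y to its left, z up, the work surface at z = 0. Lengths are in mm, angles in rad, forces in N, time in s.
With the tool pointing down it reaches from about 400 to 875 mm from the base axis. Payload 6.5 kg.
Tool frame: the origin (TCP) lies at the very end of the fingers, on their centre line; the grasp point (between the pads) lies 19 mm behind it; z points along the fingers, y is the line along which they close (so a half turn about z gives the same grasp; the last joint's range is limited). The gripper opens to 85 mm and grips with 20 to 120 N. Pads are 22 mm wide; open, the fingers measure 114 mm over their backs; the gripper's body (76 mm by 85 mm) begins 54 mm behind the grasp point. The pads swing forward as they close: fully open they stand 13 mm farther back than shut.
Start: joints at [-1.325, 0.536, -0.004, 1.538, 0.003, 1.067, -0.071], TCP at [199.397, 618.652, 231.29] pointing down, gripper open.
Joint ranges: [-2.7, 2.7], [-0.37, 2.16], [-1.27, 1.26], [0.24, 2.4], [-1.31, 4.45], [0.19, 1.91], [-2.76, 2.76]. Speed limits (rad/s): [2.39, 2.39, 3.14, 3.14, 3.14, 3.14, 3.14].

## Interface

Orientations are given as a 3x3 rotation matrix whose columns are the frame's x, y, z axes.
In Python, from workcell import robot, command_gripper, kin, sensors, get_image, workorder gives the robot as it stands. Calls block until the motion is done:
- robot.movep(position, orientation): joint-space move of the TCP to a pose.
- robot.move_linear(position, rot=None, velocity=150, stop_force=None): straight line of the TCP; rot=None keeps the orientation; velocity is the mean speed in mm/s. With stop_force (N) it stops when the force on the tool has changed by that much, and returns True; else False.
- robot.move_joints(angles): joint-space move.
- command_gripper(opening): finger opening in mm; the grip force is fixed at half the most; returns when the fingers have stopped.
- robot.pause(seconds).
- kin.ik(position, orientation): joint angles nearest the present ones, or None.
- sensors.sense(): the state.
- get_image(name): name is "scene" or "side" or "wrist"; returns a dict with "frame" (400x640x3 uint8, red, green, blue), "fx", "fy", "cx", "cy" (pixels), "k1" (the pictures are not rectified: a ray, as slopes to the right and down, at radius r is drawn at 1 + k1 r^2 times it, then the intrinsics apply), "extrinsics" (4x4, takes a point from camera to world coordinates). Camera axes: x right, y down, z forward; pixel columns grow to the right and rows downward; lengths in mm; the calibration is good to about 2 mm. A picture is of the moment at which its call begins. There is no depth.
A pose or a line that the arm cannot do raises robot.IKError and nothing moves.
- workorder.job_done(): hands the job in; it is judged then, once.
The state is a dict: "time_s": time; "qpos": joint angles; "joint_velocities": joint speeds; "joint_efforts": joint torques, N m; "position": TCP position; "tool_rot": TCP orientation; "wrist_force": force on the tool from outside, world axes, zero at the start; "ft_torque": the same for the moment, N m; "gripper_width": finger opening in mm; "gripper_force": force on a finger pad.
Only numpy, scipy, OpenCV 4.12 (cv2) and the standard library are available. Lean on these libraries where they do the work, as an engineer would, in place of code of your own. Each camera call takes 0.05 s, during which the arm holds its last target. There are 200 camera calls.

## Task

The label roll in the holder has run out. Push the steel spindle through from its plain end until its sunken head stands clear of the wooden cheek, then get behind the head and draw the spindle straight out of both cheeks without forcing it, keeping it low, and leave it lying on the worktop clear of the holder. Then put the empty cardboard core in the grey tray and leave everything else standing where it is.

Things in the scene. Friction and masses are not known exactly. Their poses are not given: they have to be found in the camera images.
- holder: Fixed: two wooden cheeks (76 mm wide along x, 68 mm high, 86 mm apart) on a steel base. Origin on the worktop midway between the cheeks. The spindle's axis lies along the holder's y at x = 0, 34 mm up. Plain cheek with a black collar at y = -61 to -43 mm, recessed cheek at y = +43 to +71 mm; each has a bore of 20 mm diameter, 18 mm long. Open to front, rear and top between the cheeks.
- recess_mouth (a point): On the spindle's axis at the outer face of the recessed cheek (holder y = +71 mm). A round recess of 58 mm diameter, 10 mm deep, opens here; the spindle's head sinks into it. The spindle can leave only this way, towards the holder's +y.
- plain_face (a point): On the spindle's axis at the outer face of the plain cheek's black collar (holder y = -61 mm). The spindle's plain end (tail) stands 48 to 54 mm out of it at the start.
- cradle (a point): Centre of the cradle between the cheeks, 8 mm above the worktop, level with the tops of two low steel ribs along y at x = -13 and +13 mm in the holder, on which a roll or core lies. The base plate between is 4 mm thick. A microwave oven 290 mm high stands behind the holder, its front (with handle) at world x = 0.54 m, from y = -0.24 to +0.26 m.
- spindle: Loose steel rod, 0.22 kg, 18 mm diameter, 176 mm long, with a black hexagonal head 46 mm across flats, 10 mm thick. Origin on the axis at the head's inner face: head from y = 0 to +10 mm, rod to y = -176 mm. Its y starts along the holder's y. At the start the head is in its recess or up to 6 mm out, with no room for fingers. Slides easily; binds if pulled askew.
- spindle_tail (a point): Tip of the spindle's slightly domed plain end, on the axis, 176 mm from the head's inner face. Pushed flush with the plain cheek's collar, it leaves 44 mm of bare rod between the other cheek and the head's inner face. When the tail leaves the last bore the rod drops about 25 mm on to the worktop.
- core: Empty cardboard core: open tube of 38 mm outer and 32 mm inner diameter, 80 mm long, 30 g. Origin at its centre, y along its axis. It hangs on the spindle between the cheeks; when the spindle is out it lies on the cradle's ribs, its centre about 23 mm above the worktop.
- tray: Open grey plastic tray on the worktop to the right, fixed, 130 mm (x) by 110 mm (y), 55 mm high, walls and floor 3 mm. Origin at the centre of its underside.
- full_roll: Full label roll standing on end, a bystander: 56 mm diameter, 80 mm high. Origin at the centre of its underside.
- mug: Dark mug, a bystander: 73 mm diameter, 102 mm over the handle, 86 mm high. Origin at the centre of its underside.
- salt_shaker: Salt shaker with a grey domed top, a bystander: 44 mm diameter, 90 mm high. Origin at the centre of its underside.

How it is judged:
By the outcome, as a careful person would: the job done as asked, in the order asked, and still so for the second after the job is handed in, with the robot touching nothing.
It also fails if it takes over 66 s, if anything falls off the work surface, if the arm or the gripper's body presses on something with over 40 N, if the wrist force passes 120 N, or if a joint passes its speed limit or range.

## Working session

There is one attempt and no reset: what is moved stays moved. The work goes in short steps, each a Python script; the robot and the scene stay as the last script left them, time stands still between calls to the robot, and variables do not carry over. Pictures are saved under pics/ and viewed, at most 11 in all, crops included, and the job is handed in when it is done.

```bash
mkdir -p pics; ls; python3 - <<'E'
from workcell import robot,get_image,sensors
import cv2,numpy as np
for n in ("scene","side"):
    d=get_image(n); np.save(f"pics/{n}0.npy",d,allow_pickle=True)
    cv2.imwrite(f"pics/{n}0.png",d["frame"][...,::-1]); print(n,d["fx"],d["k1"],d["cx"],d["cy"],np.round(d["extrinsics"],3).tolist())
s=sensors.sense(); print(s["time_s"],np.round(s["tool_rot"],3))
E
```

```text
pics
scene 386.6224243165648 0.026871612122327106 314.1420724980539 199.37311696934665 [[0.569, -0.385, 0.727, -387.263], [-0.822, -0.289, 0.49, -507.218], [0.021, -0.877, -0.481, 619.173], [0.0, 0.0, 0.0, 1.0]]
side 404.62982806955245 -0.034695727456559675 320.9031473372906 199.77702782221021 [[1.0, -0.018, 0.007, 480.401], [-0.015, -0.462, 0.887, -1094.609], [-0.013, -0.887, -0.462, 696.597], [0.0, 0.0, 0.0, 1.0]]
0.1 [[-0.952  0.307 -0.   ]
 [ 0.307  0.952 -0.002]
 [-0.    -0.002 -1.   ]]
```

View pics/scene0.png

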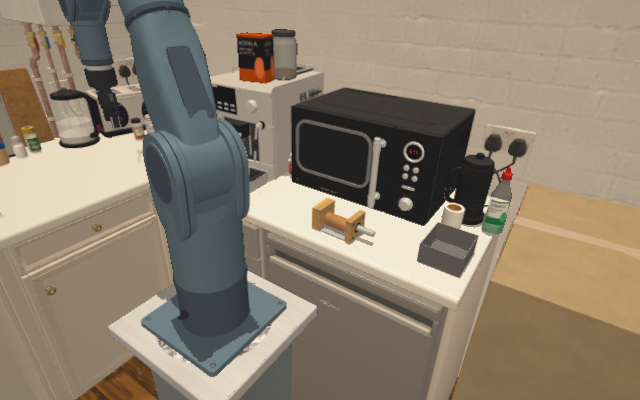

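View pics/side0.png

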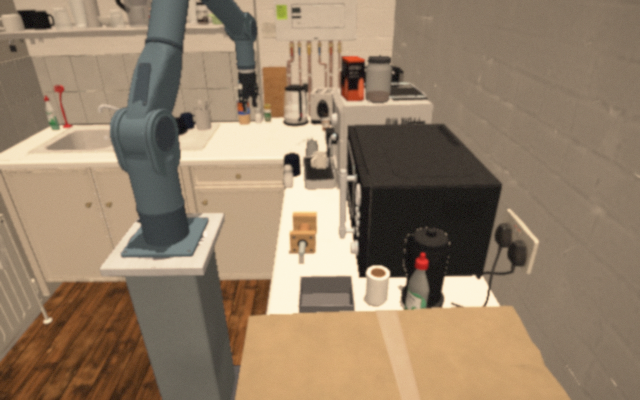

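The scene view shows the holder at about (340,220) with the tail towards the tray (447,250) and the full roll at (453,214). The side view shows the holder at (304,232), the tray at (326,293), and the mug and shaker at (290,165)/(288,180), beyond the holder on the +y side.

```bash
cat > h.py <<'E'
import numpy as np,cv2
from scipy.optimize import brentq
def ray(d,px):
    E=np.array(d["extrinsics"]); q=np.array([(px[0]-d["cx"])/d["fx"],(px[1]-d["cy"])/d["fy"]])
    rd=np.hypot(*q); r=brentq(lambda r:r*(1+d["k1"]*r*r)-rd,0,2); q=q*(r/rd if rd>0 else 1)
    return E[:3,3],E[:3,:3]@np.array([*q,1.])
def onplane(d,px,z):
    o,v=ray(d,px); return o+v*(z-o[2])/v[2]
def tri(*obs):
    A=np.zeros((3,3));b=np.zeros(3)
    for d,px in obs:
        o,v=ray(d,px);v=v/np.linalg.norm(v);P=np.eye(3)-np.outer(v,v);A+=P;b+=P@o
    p=np.linalg.solve(A,b)
    return p,[float(np.linalg.norm(np.cross(p-o,v/np.linalg.norm(v)))) for o,v in (ray(*x) for x in obs)]
def proj(d,p):
    E=np.array(d["extrinsics"]);c=E[:3,:3].T@(np.array(p)-E[:3,3]);q=c[:2]/c[2];q=q*(1+d["k1"]*(q@q))
    return q*[d["fx"],d["fy"]]+[d["cx"],d["cy"]]
def load(n): return np.load(f"pics/{n}.npy",allow_pickle=True).item()
E
python3 - <<'E'
from h import *
a=load("scene0");b=load("side0")
A=a["frame"][190:280,300:485];B=b["frame"][145:315,270:400]
A=cv2.resize(A,None,fx=4,fy=4,interpolation=cv2.INTER_CUBIC)
cv2.imwrite("pics/cs.png",A[...,::-1])
B=cv2.resize(B,None,fx=3.5,fy=3.5,interpolation=cv2.INTER_CUBIC);cv2.imwrite("pics/cb.png",B[...,::-1])
# wood blob
for d in(a,b):
    h=cv2.cvtColor(d["frame"],cv2.COLOR_RGB2HSV)
    print(d["frame"].shape)
print("tail scene z34",onplane(a,(373,232.5),34),"side",onplane(b,(301.5,260),34))
print("tail tri",tri((a,(373,232.5)),(b,(301.5,260))))
for q in((420,255),(461,272),(478,236),(437,225)):print("tray",onplane(a,q,0 if q[1]>260 else 55))
E
```

```text
(400, 640, 3)
(400, 640, 3)
tail scene z34 [ 439.51101709 -146.59321892   34.        ] side [ 432.14947605 -180.53667768   34.        ]
tail tri (array([ 434.21791005, -153.67680974,   27.2496117 ]), [10.773914990872173, 10.773914990872106])
tray [ 389.55812839 -296.58389909   55.        ]
tray [ 459.02044634 -385.21639775    0.        ]
tray [ 559.73639801 -388.8860802    55.        ]
tray [ 548.03413423 -283.82622917   55.        ]
```

View pics/cs.png

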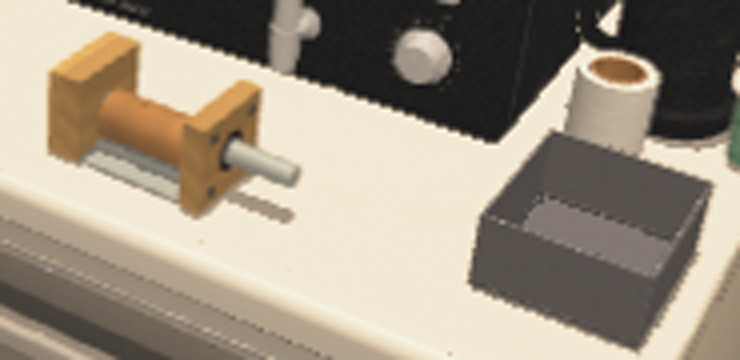

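View pics/cb.png

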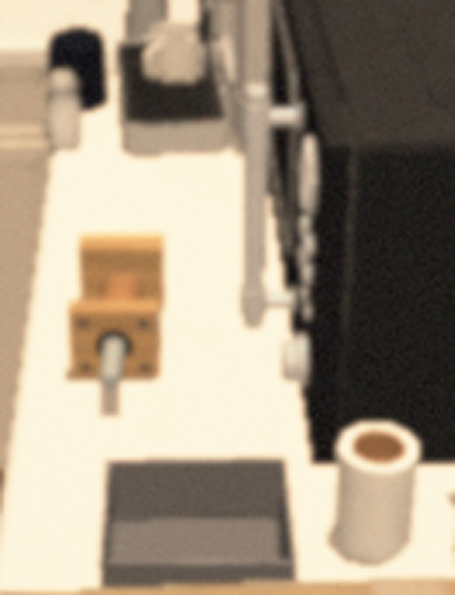

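The crops put the tail tip at about scene (373,233) and side (301.6,252.5), with a shadow below it. The mug is near side (292,164) and the shaker near (288,185). The tray rim and full roll are clear of the holder. Next I'll go over the holder and take wrist views.

```bash
python3 - <<'E'
from h import *
from workcell import robot,get_image,sensors,kin,command_gripper
a=load("scene0");b=load("side0")
print("tail",tri((a,(373.2,233)),(b,(301.6,252.5))))
print("mug base",onplane(b,(292,175),0),"shaker base",onplane(b,(288.5,187),0),"rack",onplane(b,(308,188),0),onplane(b,(336,188),0))
c=lambda x,y:(270+x/3.5,145+y/3.5)
print("trayrim",*[onplane(b,c(*q),55)[:2].round() for q in((107,460),(285,460),(103,583),(293,580))])
t=sensors.sense()["tool_rot"]
R=np.array([[0,1,0],[1,0,0],[0,0,-1.]])
for s in(1,-1):
    Rs=R.copy();Rs[:,:2]*=s
    q=kin.ik([420,-40,300],Rs);print(s,None if q is None else np.round(q,2))
    q=kin.ik([250,420,330],Rs);print(s,None if q is None else np.round(q,2))
E
```

```text
tail (array([ 431.75123061, -150.70277098,   38.20556753]), [0.04194977033857195, 0.041949770338759775])
mug base [372.72057116 474.27081397   0.        ] shaker base [364.46433214 357.50641676   0.        ] rack [442.18494922 345.1880386    0.        ] [552.63725902 340.67485541   0.        ]
trayrim [ 433. -279.] [ 561. -283.] [ 434. -405.] [ 556. -406.]
1 [-0.75  0.04  0.77  2.05 -0.03  1.06  0.04]
1 [-1.38  0.15  0.29  1.85 -0.05  1.15 -1.08]
-1 None
-1 [-0.82  0.18 -0.35  1.82  0.07  1.16  1.95]
```

```bash
python3 - <<'E'
from h import *
from workcell import robot,get_image,sensors,kin
R=np.array([[0,1,0],[1,0,0],[0,0,-1.]])
robot.movep([270,420,340],R)
ims=[]
for i,p in enumerate(([400,60,340],[410,-80,340])):
    robot.movep(p,R); robot.pause(0.2)
    d=get_image("wrist");np.save(f"pics/w{i}.npy",d,allow_pickle=True);ims.append(d["frame"])
    print(np.round(d["extrinsics"],3).tolist(),d["fx"])
print(sensors.sense()["time_s"],np.round(sensors.sense()["qpos"],2))
ims=[cv2.resize(i,(480,300)) for i in ims]
cv2.imwrite("pics/w01.png",np.vstack(ims)[...,::-1])
E
```

```text
[[1.0, 0.001, 0.001, 399.796], [0.001, -0.96, -0.281, 132.38], [0.0, 0.281, -0.96, 483.111], [0.0, 0.0, 0.0, 1.0]] 357.54546857801313
[[1.0, 0.001, 0.001, 409.868], [0.002, -0.96, -0.281, -7.335], [0.0, 0.281, -0.96, 483.087], [0.0, 0.0, 0.0, 1.0]] 357.54546857801313
3.5833 [-0.87 -0.05  0.94  2.01  0.04  1.17  0.06]
```

View pics/w01.png

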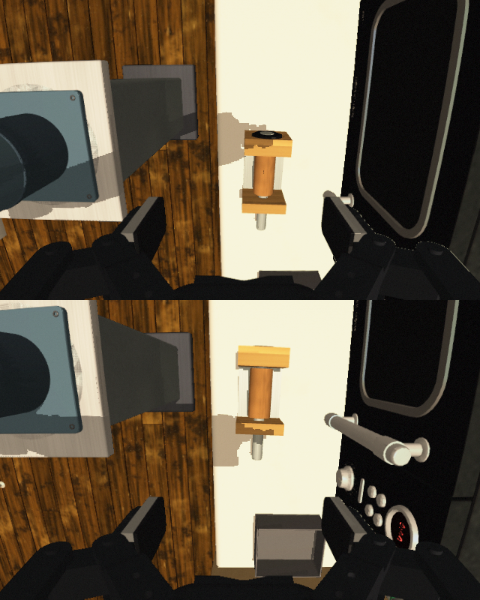

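The first wrist view (top) shows the holder with its head and recess at about (267,135) and the tail tip at (262,229). The second (bottom) shows the cheeks at rows 347–435, the tail tip at (257,459) and the tray at (288,545). The axis is turned slightly from y. I'll zoom for corners.

```bash
python3 - <<'E'
from h import *
o=[]
for n,(r0,c0) in (("w0",(160,310)),("w1",(50,305))):
    o.append(cv2.resize(load(n)["frame"][r0:r0+165,c0:c0+95],None,fx=3.6,fy=3.6,interpolation=cv2.INTER_CUBIC))
cv2.imwrite("pics/z.png",np.hstack(o)[...,::-1]);print(o[0].shape)
E
```

```text
(594, 342, 3)
```

View pics/z.png

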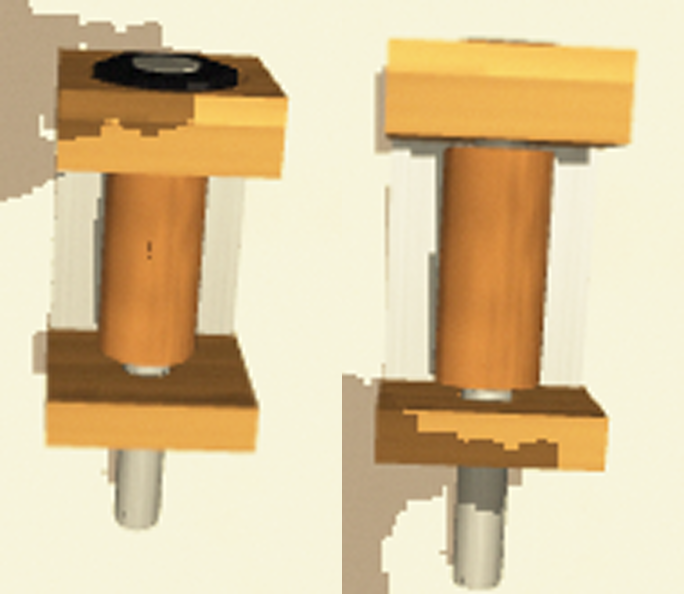

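The left zoom shows the recessed cheek's top corners at (57,92), (287,98), (280,178) and (58,168), and the plain cheek's outer top edge from (46,445) to (256,451). The tail tip is at (137,528). In the right zoom the recessed outer top edge runs (388,38)–(636,50), the inner edge (386,136)–(631,146), and the plain outer edge (376,463)–(605,470), with the tail at (477,588).

```bash
python3 - <<'E'
from h import *
a=load("w0");b=load("w1")
L=lambda x,y:(310+x/3.6-.36,160+y/3.6-.36)
Rr=lambda x,y:(305+(x-342)/3.6-.36,50+y/3.6-.36)
P={"ro-":((57,92),(388,38)),"ro+":((287,98),(636,50)),"ri-":((58,168),(386,136)),"ri+":((280,178),(631,146)),"po-":((46,445),(376,463)),"po+":((256,451),(605,470)),"tail":((137,527),(477,588))}
Q={}
for k,(u,v) in P.items():
    p,e=tri((a,L(*u)),(b,Rr(*v)));z=34 if k=="tail" else 68
    m0,m1=onplane(a,L(*u),z),onplane(b,Rr(*v),z); Q[k]=(m0+m1)/2
    print(k,p.round(1),np.round(e,1),m0[:2].round(1),m1[:2].round(1))
ex=sum(Q[k+"+"]-Q[k+"-"] for k in("ro","ri","po"));print("w",[float(np.linalg.norm((Q[k+"+"]-Q[k+"-"]))) for k in("ro","ri","po")])
ro,po=(Q["ro+"]+Q["ro-"])/2,(Q["po+"]+Q["po-"])/2
print("mid",ro,(Q["ri+"]+Q["ri-"])/2,po,"yaw x",np.arctan2(ex[1],ex[0]),"yaw y",np.arctan2(-(ro-po)[0],(ro-po)[1]),"len",np.linalg.norm(ro-po))
# rod axis from w1 & w0: tail centre vs emergence
for d,u,v in((a,L(140,450),L(137,500)),(b,Rr(482,470),Rr(478,565))):
    print(onplane(d,u,34),onplane(d,v,34))
# tray from w1: grey mask
f=cv2.cvtColor(b["frame"],cv2.COLOR_RGB2HSV);
c=lambda x,y:(x*4/3,(y-300)*4/3)
for q in((254,515),(323,515),(255,576),(321,576)):print("tray",onplane(b,c(*q),55).round(1))
E
```

```text
ro- [401.6  34.   70.6] [0.5 0.5] [401.1  33.3] [402.   34.3]
ro+ [477.7  31.3  67.5] [0. 0.] [477.5  31.4] [477.6  31.2]
ri- [401.4   5.7  63.5] [0.1 0.1] [401.5   7. ] [401.3   5.5]
ri+ [477.3   2.9  65.9] [0.3 0.3] [476.6   3.6] [477.2   2.9]
po- [397.4 -98.1  66.7] [0.1 0.1] [397.3 -97.4] [397.6 -97.8]
po+ [ 473.3 -100.    67.9] [0.1 0.1] [ 473.3 -100. ] [ 473.2 -100. ]
tail [ 433.1 -150.8   37.6] [0. 0.] [ 433.4 -153. ] [ 433.3 -151.9]
w [76.0568126049541, 75.58349735775465, 75.86548134224506]
mid [439.56366607  32.55316864  68.        ] [439.14988788   4.74720807  68.        ] [435.37254294 -98.79309013  68.        ] yaw x -0.035056114780299776 yaw y -0.03189814156998373 len 131.41310896230297
[ 433.86301964 -118.42423787   34.        ] [ 433.15563673 -140.72958564   34.        ]
[ 434.42376867 -107.6973413    34.        ] [ 433.53837679 -143.12072119   34.        ]
tray [ 429.2 -249.3   55. ]
tray [ 553.8 -249.8   55. ]
tray [ 433.1 -384.2   55. ]
tray [ 563.2 -385.7   55. ]
```

Holder origin comes out at about (437.3, -38.1) with a yaw of -0.033. The cheek heights of 64–70, the 76 widths and the 131 length match the given sizes, and the tail stands 53 mm out. Now the push.

```bash
cat >> h.py <<'E'
YAW=-0.033
EX=np.array([np.cos(YAW),np.sin(YAW),0]);EY=np.array([-np.sin(YAW),np.cos(YAW),0])
O=np.array([437.3,-38.1,0])
RT=np.column_stack([EY,EX,[0,0,-1.]])
def H(x,y,z): return O+x*EX+y*EY+np.array([0,0,z])
E
python3 - <<'E'
from h import *
from workcell import robot,get_image,sensors,kin,command_gripper
command_gripper(0)
robot.movep(H(0,-150,150),RT)
robot.move_linear(H(0,-146,20),velocity=200)
f0=sensors.sense()["wrist_force"]
print(robot.move_linear(H(0,-84,20),velocity=70,stop_force=25),np.round(sensors.sense()["wrist_force"]-f0,1),sensors.sense()["position"])
print(robot.move_linear(H(0,-69.5,20),velocity=25,stop_force=10),np.round(sensors.sense()["wrist_force"]-f0,1))
s=sensors.sense();print("hy",(s["position"]-O)@EY,s["position"])
robot.move_linear(H(0,-95,20),velocity=100)
robot.move_linear(H(0,-95,150),velocity=250)
command_gripper(60)
robot.movep(H(0,100,200),RT)
d=get_image("wrist");np.save("pics/w2.npy",d,allow_pickle=True)
cv2.imwrite("pics/w2.png",d["frame"][...,::-1]);print(sensors.sense()["time_s"],proj(d,H(0,71,34)),proj(d,H(0,115,34)))
E
```

```text
False [-0.1  0.2 -0.2] [ 434.18469014 -121.62772101   19.81111127]
True [-1.1 -1.4 -0.1]
hy -74.54114895233278 [ 434.6474299  -112.59418843   19.87587522]
10.025 [324.74266251 212.88695806] [324.66707073 164.93601483]
```

View pics/w2.png

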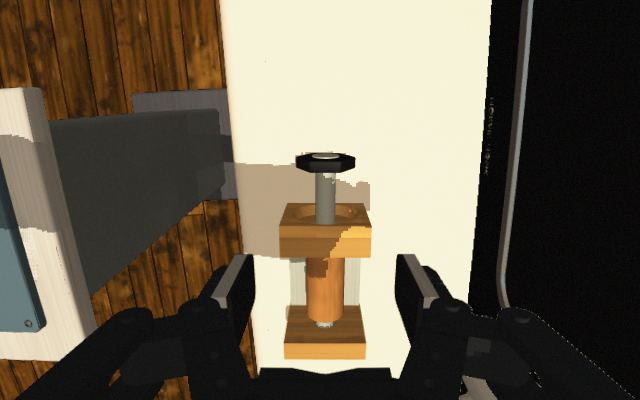

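The head now stands clear at about (325,160), with bare rod between it and the recessed cheek (rows 172–205). The core is still between the cheeks, and the tail was pushed flush with the collar. Next I'll straddle the rod and hook the head loosely.

```bash
python3 - <<'E'
from h import *
from workcell import robot,get_image,sensors,kin,command_gripper
d=load("w2");print("head outer centre",(onplane(d,(325,156.5),34)-O)@EY,(onplane(d,(325.5,162),34)-O)@EX)
robot.move_linear(H(0,93,120),velocity=250)
print(robot.move_linear(H(0,93,8),velocity=120,stop_force=8))
command_gripper(22);s=sensors.sense();f0=s["wrist_force"];print(s["gripper_width"],s["gripper_force"],s["position"])
st=False
for y in(115,140,165,190,215,240,262):
    st=robot.move_linear(H(0,y,8),velocity=60,stop_force=15);s=sensors.sense()
    print(y,st,np.round(s["wrist_force"]-f0,1),round((s["position"]-O)@EY,1),s["time_s"])
    if st:break
if not st: robot.move_linear(H(0,255,8),velocity=60)
d=get_image("side");cv2.imwrite("pics/s1.png",cv2.resize(d["frame"][140:320,260:420],None,fx=3,fy=3)[...,::-1])
E
```

```text
head outer centre 122.41188080365394 0.7302754837876639
False
22.38672112764559 0.0 [440.41894089  54.91902031   8.08732107]
115 False [ 1.3 -0.5  0.4] 115.6 12.55
140 False [ 1.1 -0.6  0.2] 140.5 13.1167
165 False [ 0.7 -0.2 -0.3] 165.5 13.6833
190 False [ 0.8 -0.2 -0. ] 190.5 14.25
215 False [ 1.4 -1.  -0.6] 215.5 14.8167
240 False [ 1.  -0.3 -1.2] 240.4 15.3833
262 False [ 0.9 -0.2  0.9] 262.5 15.9
```

View pics/s1.png

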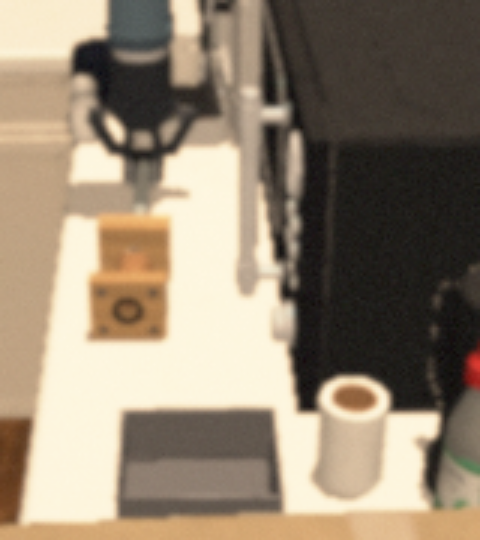

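The side view shows the plain bore empty, the core between the cheeks at (130,260), and the rod beyond the holder at (140,175–210). Now I'll release, rise and look from above.

```bash
python3 - <<'E'
from h import *
from workcell import robot,get_image,sensors,kin,command_gripper
command_gripper(34)
robot.move_linear(H(0,255,130),velocity=200)
robot.movep(H(0,90,260),RT)
command_gripper(70)
d=get_image("wrist");np.save("pics/w3.npy",d,allow_pickle=True)
robot.movep(H(0,20,230),RT)
e=get_image("wrist");np.save("pics/w4.npy",e,allow_pickle=True)
cv2.imwrite("pics/w34.png",np.vstack([cv2.resize(x["frame"],(480,300)) for x in(d,e)])[...,::-1])
print(sensors.sense()["time_s"])
for x in(d,e):print([proj(x,p).round() for p in(H(0,71,68),H(0,98,9),H(0,284,9),H(0,40,42),H(0,-40,42))])
E
```

```text
19.0417
[array([325., 196.]), array([325., 159.]), array([325., -27.]), array([325., 218.]), array([325., 285.])]
[array([325., 123.]), array([325.,  91.]), array([ 324., -124.]), array([325., 155.]), array([325., 236.])]
```

View pics/w34.png

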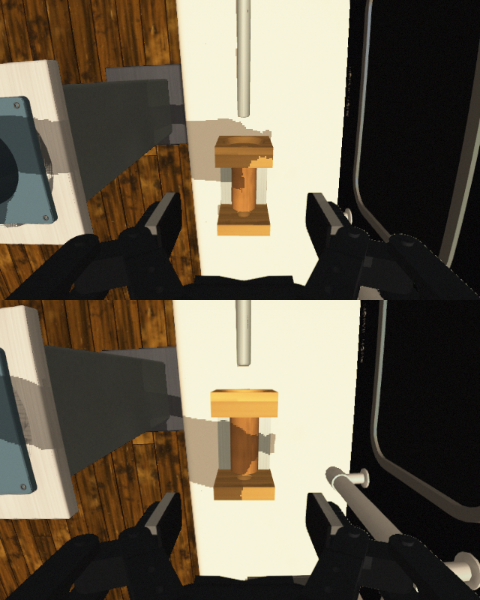

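The spindle lies straight on the worktop with its tail at about (243,117), clear of the holder (the cheek starts at row 137). The core lies in the cradle at about (244,445) in the lower view. Now I'll measure its width and height and grip it.

```bash
python3 - <<'E'
from h import *
from workcell import robot,get_image,sensors,kin,command_gripper
a=load("w3");b=load("w4");E=[]
for d,yy in((a,-5),(b,-5)):
    r=int(proj(d,H(0,yy,40))[1]);row=cv2.cvtColor(d["frame"],cv2.COLOR_RGB2HSV)[r,280:370]
    i=np.where(row[:,1]>110)[0]+280;E.append((d,(i.min()-.5,r),(i.max()+.5,r)))
    print(r,i.min(),i.max(),"n",len(i))
    for p in E[-1][1:]: q=onplane(d,p,23);print("edge hx",((q-O)@EX).round(1))
print("tri L/R height",[tri((E[0][0],proj(a,H(s*19,-5,23))),(b,proj(b,H(s*19,-5,23))))[0].round(1) for s in(1,)])
for d,l,r in E:
    # apparent width -> range of the axis -> height
    o,v=ray(d,l);_,w=ray(d,r);v/=np.linalg.norm(v);w/=np.linalg.norm(w)
    D=19/np.sin(np.arccos(v@w)/2);m=(v+w)/np.linalg.norm(v+w);print("axis pt by width",(o+m*D).round(1))
x=load("side0");print("roll base",onplane(x,(270+372/3.5,145+555/3.5),0))
command_gripper(62)
robot.move_linear(H(0,0,130),velocity=250)
print(robot.move_linear(H(0,0,7),velocity=100,stop_force=8),sensors.sense()["position"])
command_gripper(30);s=sensors.sense();print("w",s["gripper_width"],s["gripper_force"])
robot.move_linear(H(0,0,150),velocity=150);s=sensors.sense();print("w",s["gripper_width"],s["gripper_force"])
robot.movep([480,-250,200],RT)
d=get_image("wrist");np.save("pics/w5.npy",d,allow_pickle=True);cv2.imwrite("pics/w5.png",d["frame"][...,::-1]);print(sensors.sense()["time_s"])
print([proj(d,p).round() for p in([432,-276,55],[562,-276,55],[562,-386,55],[432,-386,55])])
E
```

```text
255 309 340 n 32
edge hx -18.8
edge hx 18.2
201 307 343 n 37
edge hx -19.1
edge hx 18.6
tri L/R height [array([456.1, -43.7,  23. ])]
axis pt by width [436.4 -54.5  13. ]
axis pt by width [436.7 -48.6  19.4]
roll base [ 621.41582328 -323.42280774    0.        ]
False [437.66339126 -38.08430781   7.38496676]
w 35.21285721779368 59.42283555865288
w 34.88295785544673 59.75659456802532
23.625
[array([270., 223.]), array([423., 218.]), array([417., 328.]), array([279., 332.])]
```

View pics/w5.png

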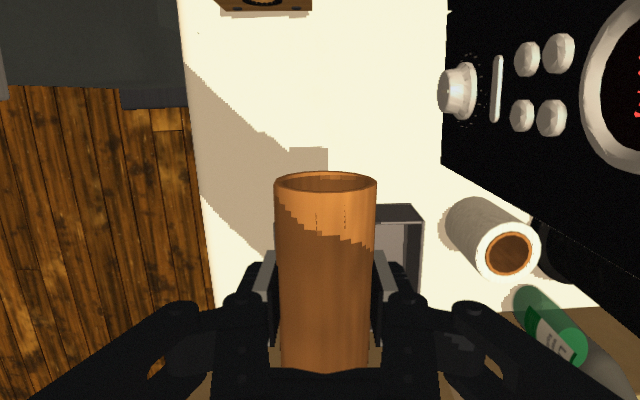

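The core is gripped at (325,270), and the tray's near-right rim corner at (423,221) agrees with the prediction to about 2 mm. The full roll at (500,245) is clear of the path. Now I'll place it.

```bash
python3 - <<'E'
from h import *
from workcell import robot,get_image,sensors,kin,command_gripper
d=load("w5");print("near bottom corner",onplane(d,(411,205),0).round(1),"rim",onplane(d,(423,221),55).round(1))
RY=np.array([[0,1,0],[1,0,0],[0,0,-1.]])
robot.movep([496,-332,150],RY)
robot.move_linear([496,-332,80],velocity=150)
print(robot.move_linear([496,-332,8],velocity=60,stop_force=6),sensors.sense()["position"],sensors.sense()["gripper_width"])
command_gripper(56)
robot.move_linear([496,-332,160],velocity=120)
robot.movep([430,-200,260],RY);robot.pause(0.5)
d=get_image("wrist");e=get_image("side")
cv2.imwrite("pics/f.png",np.vstack([cv2.resize(d["frame"],(480,300)),cv2.resize(e["frame"][140:320,250:420],(283,300))@np.eye(3) if 0 else cv2.copyMakeBorder(cv2.resize(e["frame"][140:320,250:420],(283,300)),0,0,0,197,cv2.BORDER_CONSTANT)])[...,::-1]);print(sensors.sense()["time_s"],sensors.sense()["wrist_force"])
E
```

```text
near bottom corner [ 564.9 -280.9    0. ] rim [ 562.4 -278.8   55. ]
False [ 496.24269771 -332.21712093    8.37570694] 35.629402577703615
29.1583 [ 0.38016575 -0.16444285  0.41582238]
```

View pics/f.png

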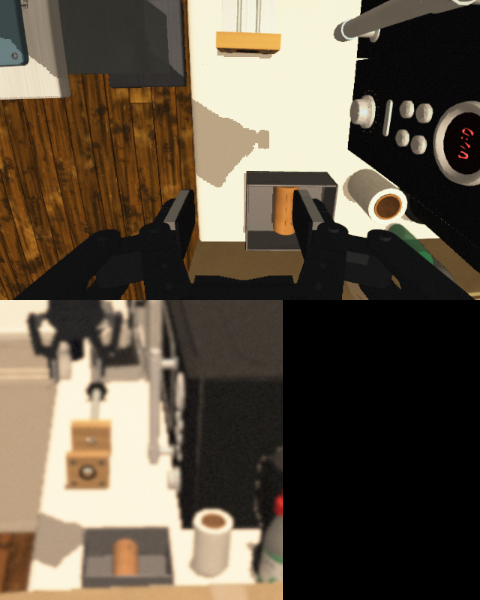

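The core lies in the tray at wrist (286,210) and side (125,557). The cradle is empty, the spindle lies clear of the holder with its head at (96,392), and the full roll, mug and shaker are still standing.

```bash
python3 -c "
from workcell import workorder
print(workorder.job_done())"
```

```text
the job is handed in; nothing more can be done
None
```

The job is handed in at about 29 s of the 66 s allowed: the spindle is drawn out and lying on the worktop about 27 mm clear of the holder, the core is in the grey tray, and the full roll, mug and salt shaker were left standing; no verdict came back.

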